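Line up the seed boxes and set the dryer's air valve

TASK

Get the seed dryer ready: first nudge the three clear seed boxes into an even row, one in each outlined bay, square and flush against the air bar. Then turn the valve wheel by its handle fully closed against its stop, and open it again by exactly two turns. Finish while still gripping the handle, holding the wheel there without letting go, and leave everything else on the bench where it stands.

Things in the scene. Friction and masses are not known exactly. Their poses are not given: they have to be found in the camera images.
- dryer: the fixed seed dryer: grey deck 185 x 590, 8 thick (top 8 above the bench), with an aluminium air bar 32 x 32 x 360 lying on it along the dryer's y, and on its left (+y) a valve with a handwheel. Origin on the bench, below the centre line of the air bar, z up, x away from the robot. The bar is centred at (0, -160), its robot-side face at x = -16, its top 40 above the bench; brass outlets on it reach 52 above the bench. A pipe runs from the bar's left end to the valve
- bay0 (a point): centre of the right bay, a black outlined square on the deck in front of one outlet, on the deck's top; axes as the dryer's. Here the underside centre of a box belongs that stands square, flush against the air bar and in front of the outlet. Bays are 110 apart along the dryer's y
- bay1 (a point): centre of the middle bay, a black outlined square on the deck in front of one outlet, on the deck's top; axes as the dryer's. Here the underside centre of a box belongs that stands square, flush against the air bar and in front of the outlet. Bays are 110 apart along the dryer's y
- bay2 (a point): centre of the left bay, a black outlined square on the deck in front of one outlet, on the deck's top; axes as the dryer's. Here the underside centre of a box belongs that stands square, flush against the air bar and in front of the outlet. Bays are 110 apart along the dryer's y
- box_a: clear seed box with a white-rimmed lid, 46 x 46 x 38 tall, about 70 g, sides upright and square; origin at the centre of its underside, z up, x and y along its sides; starts askew on the deck about 25 to 65 mm short (nearer the robot) of its final row. The three boxes are alike and any may go in any bay
- box_b: clear seed box with a white-rimmed lid, 46 x 46 x 38 tall, about 70 g, sides upright and square; origin at the centre of its underside, z up, x and y along its sides; starts askew on the deck about 25 to 65 mm short (nearer the robot) of its final row. The three boxes are alike and any may go in any bay
- box_c: clear seed box with a white-rimmed lid, 46 x 46 x 38 tall, about 70 g, sides upright and square; origin at the centre of its underside, z up, x and y along its sides; starts askew on the deck about 25 to 65 mm short (nearer the robot) of its final row. The three boxes are alike and any may go in any bay
- wheel (a joint): turn of the valve handwheel, rad: 0 = closed, against the rigid stop; grows as it opens, anticlockwise seen from above; 2 pi = one turn; two turns open = 12.57; it can go to 15.7 and starts between 2 and 7. The wheel stays at its height, moves freely against a steady friction of about 0.12 N m (2.5 N at the handle) and stays where it is left
- wheel_axis (a point): point on the wheel's upright axis at mid-height of its rim (85 above the bench); black wheel 110 across, rim 14 thick; axes as the dryer's. At joint value q the handle stands at angle q anticlockwise from the dryer's +x, 48 from this axis
- handle_grip (a point): mid-height of the upright black handle on the wheel's rim, 121 above the bench: the place to grip it. 48 from the wheel's axis
- handle: the handle itself, a round barrel 20 dia x 52 tall, spinning freely about its own upright axis, so a hand can hold it and go round without turning. Origin at its foot on top of the rim (93 above the bench); its top is 145 above the bench
- vial: small amber vial with a black cap, 32 dia x 65 tall, standing on the dryer's deck between the row and the valve; origin at its underside. Bystander
- jar_small: glass jar with a red lid, 64 dia x 100 tall, standing behind the air bar; origin at its underside. Bystander
- beaker: glass beaker, 66 dia x 85 tall, behind the valve; origin at its underside. Bystander
- caliper: steel caliper, 190 x 55 x 8, lying on the bench in front on the right; origin at its underside. Bystander
- pen: blue pen, 160 long, 9 thick, lying on the bench on the left; origin at its underside. Bystander
- spoon: steel lab spoon, 160 long, lying on the bench on the left (origin on the bench). Bystander

How it is judged:
On the way, in this order (a step that is already met when the one before it is completed fails the run):
1. the three boxes stand in an even row, one square in each bay against the air bar (((x of box_a in the frame of bay0 between -0.006 and 0.006 m and y of box_a in the frame of bay0 between -0.01 and 0.01 m and z of box_a in the frame of bay0 below 0.005 m and angle between box_a's own z axis and vertical below 0.1 rad and (angle between the x axis of box_a and the x axis of dryer, either way round below 0.12 rad or angle between the x axis of box_a and the y axis of dryer, either way round below 0.12 rad)) or (x of box_b in the frame of bay0 between -0.006 and 0.006 m and y of box_b in the frame of bay0 between -0.01 and 0.01 m and z of box_b in the frame of bay0 below 0.005 m and angle between box_b's own z axis and vertical below 0.1 rad and (angle between the x axis of box_b and the x axis of dryer, either way round below 0.12 rad or angle between the x axis of box_b and the y axis of dryer, either way round below 0.12 rad)) or (x of box_c in the frame of bay0 between -0.006 and 0.006 m and y of box_c in the frame of bay0 between -0.01 and 0.01 m and z of box_c in the frame of bay0 below 0.005 m and angle between box_c's own z axis and vertical below 0.1 rad and (angle between the x axis of box_c and the x axis of dryer, either way round below 0.12 rad or angle between the x axis of box_c and the y axis of dryer, either way round below 0.12 rad))) and ((x of box_a in the frame of bay1 between -0.006 and 0.006 m and y of box_a in the frame of bay1 between -0.01 and 0.01 m and z of box_a in the frame of bay1 below 0.005 m and angle between box_a's own z axis and vertical below 0.1 rad and (angle between the x axis of box_a and the x axis of dryer, either way round below 0.12 rad or angle between the x axis of box_a and the y axis of dryer, either way round below 0.12 rad)) or (x of box_b in the frame of bay1 between -0.006 and 0.006 m and y of box_b in the frame of bay1 between -0.01 and 0.01 m and z of box_b in the frame of bay1 below 0.005 m and angle between box_b's own z axis and vertical below 0.1 rad and (angle between the x axis of box_b and the x axis of dryer, either way round below 0.12 rad or angle between the x axis of box_b and the y axis of dryer, either way round below 0.12 rad)) or (x of box_c in the frame of bay1 between -0.006 and 0.006 m and y of box_c in the frame of bay1 between -0.01 and 0.01 m and z of box_c in the frame of bay1 below 0.005 m and angle between box_c's own z axis and vertical below 0.1 rad and (angle between the x axis of box_c and the x axis of dryer, either way round below 0.12 rad or angle between the x axis of box_c and the y axis of dryer, either way round below 0.12 rad))) and ((x of box_a in the frame of bay2 between -0.006 and 0.006 m and y of box_a in the frame of bay2 between -0.01 and 0.01 m and z of box_a in the frame of bay2 below 0.005 m and angle between box_a's own z axis and vertical below 0.1 rad and (angle between the x axis of box_a and the x axis of dryer, either way round below 0.12 rad or angle between the x axis of box_a and the y axis of dryer, either way round below 0.12 rad)) or (x of box_b in the frame of bay2 between -0.006 and 0.006 m and y of box_b in the frame of bay2 between -0.01 and 0.01 m and z of box_b in the frame of bay2 below 0.005 m and angle between box_b's own z axis and vertical below 0.1 rad and (angle between the x axis of box_b and the x axis of dryer, either way round below 0.12 rad or angle between the x axis of box_b and the y axis of dryer, either way round below 0.12 rad)) or (x of box_c in the frame of bay2 between -0.006 and 0.006 m and y of box_c in the frame of bay2 between -0.01 and 0.01 m and z of box_c in the frame of bay2 below 0.005 m and angle between box_c's own z axis and vertical below 0.1 rad and (angle between the x axis of box_c and the x axis of dryer, either way round below 0.12 rad or angle between the x axis of box_c and the y axis of dryer, either way round below 0.12 rad))) and linear speed of each of box_a, box_b, box_c below 0.02 m/s), for 0.2 s.
2. the valve is closed to its stop (value of joint wheel below 0.08 rad), for 0.2 s.
At the end, for the whole second after the job is handed in: One upright box at rest in each bay: within 6 mm of flush to the bar, 10 mm of centre along it, 0.12 rad of square. Wheel at rest at 12.57 rad (two turns from its stop) within 0.2 rad, handle still gripped: grasp point within 40 mm of its middle, contact over 2 N (all of step 1 and value of joint wheel between 12.366 and 12.766 rad and velocity of joint wheel between -0.1 and 0.1 rad/s and contact force between the fingers and handle above 2 N and distance between the grasp point and handle_grip below 0.04 m); the arm keeps its last pose, push and grip.
It fails at once if a bystander is pushed more than 25 mm from its place (distance of any of vial, jar_small, beaker, caliper, pen, spoon from where it was at the start of the episode above 0.025 m).
It also fails if it takes over 72 s, if anything falls off the work surface, if the arm or the gripper's body presses on something with over 40 N, if the wrist force passes 120 N, or if a joint passes its speed limit or range.

ROBOT

A 6-joint arm with a two-finger parallel gripper is mounted at the origin on the work surface. World frame = base frame: x ahead of the robot, y to its left, z up, the work surface at z = 0. Lengths are in m, angles in rad, forces in N, time in s.
With the tool pointing down it reaches from about 0.25 to 0.775 m from the base axis. Payload 4 kg.
Tool frame: the origin (TCP) lies on the centre line of the jaws, within the pads' length; the fingertips stand 17 mm ahead of it and the grasp point (between the pads) lies 2 mm behind it; z points along the fingers, y is the line along which they close (so a half turn about z gives the same grasp; the last joint's range is limited). The gripper opens to 94 mm and grips with 3 to 60 N. Pads are 16 mm wide; open, the fingers measure 119 mm over their backs; the gripper's body (75 mm by 177 mm) begins 78 mm behind the grasp point.
Start: joints at [-1.444, 0.087, 1.371, -0, 1.684, -0.103], TCP at [0.125, -0.536, 0.223] pointing down, gripper open.
Joint ranges: [-3.1, 3.1], [-0.76, 2.03], [0.27, 2.55], [-1.08, 4.22], [0.17, 2.65], [-2.57, 2.57]. Speed limits (rad/s): [2.79, 2.79, 3.14, 3.14, 3.14, 3.14].

INTERFACE

Orientations are given as [roll, pitch, yaw] about the fixed x, y, z axes, in that order (R = Rz(yaw) Ry(pitch) Rx(roll)).
In Python, from bench import robot gives the robot as it stands.
- The arm moves only by the tool servo_tool, never from a script. Its argument "plan" is a list of rows, each a list of 7 numbers: the shift along the tool's x, y, z normalised to -1 to 1, where 1 is 0.1 m, then the turn, a rotation vector about the tool's x, y, z normalised to -1 to 1, where 1 is pi/2 rad, then the finger opening in mm, from 0 to 94. In form: [[x, y, z, ax, ay, az, gripper], ...]. A call has 1 to 12 rows; each row is the pose to reach, as a shift and turn from the pose commanded when the call began, along the tool's axes at that moment; what a row does not reach only later rows make up. A row lasts 1/12 s, in which the tool goes at most 41.7 mm and 7.16 degrees, less where a joint would pass 70% of its speed; a pose out of reach is approached as far as the arm can. A call with a number of a shift or a turn outside -1 to 1 is refused whole. A call with a gripper value outside its range is refused whole. The fingers move at their own pace and stop on an object; the grip force is fixed at half the most. Time passes only in rows, so rows that repeat a pose let the fingers close. It gives the time, the measured TCP pose, the force, the opening and the grip force at its end, in the units of the state.
- robot.get_obs(): the state, without advancing time (a new reading comes with each control period).
- robot.snapshot(name): name is "side" or "top"; returns the picture (384x512x3 uint8, red, green, blue); there is no depth.
- robot.camera_params(name): a dict with "camera_matrix" (3x3 intrinsics, pixels), "rvec" (rotation vector, rad) and "tvec" (3), from world to camera coordinates, as OpenCV has them. Camera axes: x right, y down, z forward; pixel columns grow to the right and rows downward; lengths in m; the calibration is good to about 2 mm. A picture is of the moment at which its call begins. camera_params takes no time and is no camera call.
- robot.close_job(): hands the job in; it is judged then, once.
Trained networks look in the newest picture that a camera, given by its name, has taken for a name from the list of things; names that differ only in an ending like _2 or _b are one class to them, and where a whole thing is asked for, a point or a joint stands for the part that bears it (a point fixed in the world has none). Each returns a list of dicts, best first, with "conf" (0 to 1); they miss things now and then, are a little off and sometimes report something else, mostly with a low value. They report only what shows in the picture. A call takes as long as a camera call.
- robot.find_in(thing, camera): "extent" ([centre column, centre row, width, height] in pixels, round what is visible of it).
The state is a dict: "time": time; "joint_positions": joint angles; "qvel": joint speeds; "joint_torque": joint torques, N m; "tool_pos": TCP position; "ee_rot": TCP orientation; "wrist_force": force on the tool from outside, world axes, zero at the start; "wrist_torque": the same for the moment, N m; "width": finger opening in m; "finger_force": force on a finger pad.
Only numpy, scipy, OpenCV 4.12 (cv2) and the standard library are available. Lean on these libraries where they do the work, as an engineer would, in place of code of your own. Each camera call takes 0.05 s, during which the arm holds its last target. There are 200 camera calls.

## Working session

There is one attempt and no reset: what is moved stays moved. The work goes in short steps, Python scripts to look and compute and a tool call to move; the robot and the scene stay as the last step left them, time stands still between calls to the robot, and variables do not carry over. Pictures are saved under pics/ and viewed, at most 10 in all, crops included, and the job is handed in when it is done.

Besides the shell and the picture viewer there is one more tool, called by a JSON object that holds its "fn" and its "kwargs", one argument or row to a line. servo_tool: Moves the arm, as the interface text tells. Scaled input: -1 to 1 covers 0.1 m each way for a shift and pi/2 rad each way for a turn. Its arguments: {"type":"object","properties":{"plan":{"type":"array","items":{"type":"array","items":{"type":"number"}}}},"required":["plan"]}

```bash
mkdir -p pics
python3 - <<'E'
from bench import robot
import cv2,numpy as np
for c in("top","side"):
    im=robot.snapshot(c);cv2.imwrite(f"pics/{c}0.png",im[:,:,::-1])
    p=robot.camera_params(c);print(c,np.round(p["camera_matrix"],1).tolist(),p["rvec"],p["tvec"])
    for t in["box_a","wheel","handle","dryer","vial","bay0","wheel_axis","beaker","jar_small"]:
        try:print(t,[(round(d["conf"],2),np.round(d["extent"],1).tolist()) for d in robot.find_in(t,c)][:5])
        except Exception as e:print(t,e)
print(robot.get_obs())
E
```

```text
top [[422.6, 0.0, 259.5], [0.0, 422.6, 184.4], [0.0, 0.0, 1.0]] [ 2.22438062 -2.17634161  0.06731431] [-0.01073253  0.52535805  1.4882407 ]
box_a [(0.7, [315.1, 203.3, 17.2, 17.4]), (0.68, [248.7, 190.7, 9.3, 8.8]), (0.53, [351.9, 202.2, 16.7, 18.1]), (0.52, [285.9, 193.9, 13.1, 15.7])]
wheel [(0.9, [223.4, 176.6, 31.5, 35.1])]
handle []
dryer [(0.74, [283.2, 187.7, 170.8, 59.8])]
vial []
bay0 [(0.96, [281.2, 188.4, 169.3, 55.1])]
wheel_axis [(0.55, [284.3, 189.5, 166.0, 53.8])]
beaker [(0.62, [174.2, 124.3, 21.7, 21.4]), (0.27, [352.0, 204.9, 16.8, 16.1])]
jar_small [(0.83, [290.4, 137.6, 19.3, 21.2])]
side [[366.6, 0.0, 259.3], [0.0, 366.6, 190.0], [0.0, 0.0, 1.0]] [ 0.4182936  -2.60646798  1.40239447] [0.52019214 0.16276806 0.99758911]
box_a [(0.7, [308.3, 160.7, 13.6, 16.2]), (0.66, [303.3, 178.9, 13.4, 15.7]), (0.51, [282.3, 192.6, 18.2, 18.6])]
wheel [(0.78, [243.4, 212.1, 42.6, 27.5])]
handle [(0.4, [268.6, 208.8, 111.0, 121.1])]
dryer [(0.72, [269.9, 209.3, 112.7, 124.1]), (0.29, [308.2, 158.9, 11.3, 19.7])]
vial [(0.75, [271.4, 210.7, 10.5, 23.3]), (0.31, [281.1, 191.6, 17.7
[... 221 characters left out ...]
 29.5])]
{'time': 1.0, 'joint_positions': array([-1.44410724e+00,  8.71777479e-02,  1.37067344e+00, -3.37064835e-05,
        1.68360863e+00, -1.03084771e-01]), 'qvel': array([ 0.00060428, -0.00069814, -0.00114744,  0.00046503, -0.00156623,
       -0.00193088]), 'joint_torque': array([-1.56543512e-03, -3.40050137e+01, -3.02605641e+01,  7.13582360e-02,
        2.35717767e-02, -9.30881825e-07]), 'tool_pos': array([ 0.12526195, -0.5355678 ,  0.22253154]), 'ee_rot': array([3.14146397e+00, 4.69826881e-05, 2.29770056e-01]), 'wrist_force': array([-0.175421  ,  0.23953817, -0.16472754]), 'wrist_torque': array([-0.00776083,  0.00163532,  0.02071476]), 'finger_force': 0.0, 'width': 0.09405832523437277}
```

Run:
```python
import cv2
a=cv2.imread("pics/top0.png")[100:250,170:390];cv2.imwrite("pics/t1.png",cv2.resize(a,None,fx=3.6,fy=3.6,interpolation=cv2.INTER_CUBIC))
a=cv2.imread("pics/side0.png")[130:290,190:350];cv2.imwrite("pics/s1.png",cv2.resize(a,None,fx=3.75,fy=3.75,interpolation=cv2.INTER_CUBIC))
```

```text
(no output)
```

View pics/t1.png

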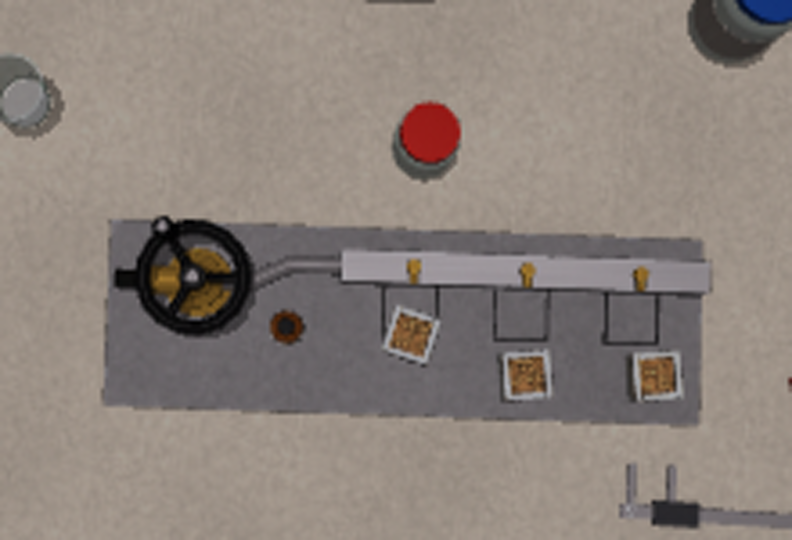

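View pics/s1.png

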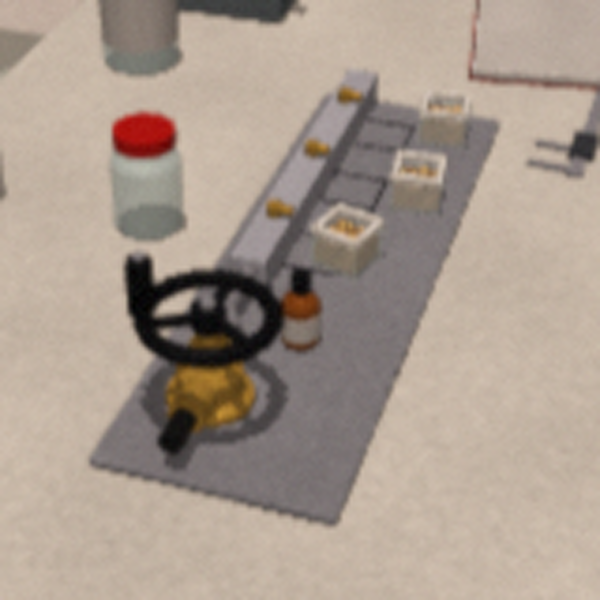

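View pics/top0.png

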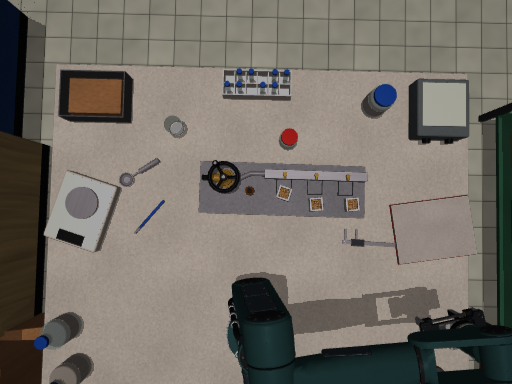

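The top crop shows the wheel centred near (193,277) with its handle at (162,226), which is back-left. The boxes are at (411,334), (527,375) and (657,376). The bays sit under the bar near x = 411, 521 and 632, and the vial is at (288,326). The side crop shows the handle upright at about (139,258–310) and the wheel centred near (208,316). The networks' box extents agree, apart from one false hit on the vial.

```bash
cat > h.py <<'E'
import cv2,numpy as np
from bench import robot
from scipy.optimize import least_squares
P={c:robot.camera_params(c) for c in("top","side")}
def T(c,x,y): return (170+(x+.5)/3.6-.5,100+(y+.5)/3.6-.5) if c=="top" else (190+(x+.5)/3.75-.5,130+(y+.5)/3.75-.5)
def proj(c,X): 
    p=P[c];return cv2.projectPoints(np.float64(X).reshape(-1,3),p["rvec"],p["tvec"],p["camera_matrix"],None)[0][:,0]
def ray(c,uv):
    p=P[c];R=cv2.Rodrigues(p["rvec"])[0];o=-R.T@p["tvec"]
    d=R.T@np.linalg.inv(p["camera_matrix"])@[*uv,1];return o,d
def onz(c,uv,z): o,d=ray(c,uv);return o+d*(z-o[2])/d[2]
def tri(a,b):
    M=[];v=[]
    for c,uv in(("top",a),("side",b)):
        o,d=ray(c,uv);d/=np.linalg.norm(d);A=np.eye(3)-np.outer(d,d);M.append(A);v.append(A@o)
    return np.linalg.lstsq(np.vstack(M),np.hstack(v),rcond=None)[0]
E
python3 - <<'E'
from h import *
np.set_printoptions(precision=4,suppress=True)
bar=[(342,249),(711,263),(711,293),(341,282)]  # top face: back-left, back-right, front-right, front-left
W=np.array([onz("top",T("top",*p),.040) for p in bar]);print("bar",W)
L=np.array([[16,20],[16,-340],[-16,-340],[-16,20]])/1e3
f=lambda q:(np.array([[q[0]+np.cos(q[2])*l[0]-np.sin(q[2])*l[1],q[1]+np.sin(q[2])*l[0]+np.cos(q[2])*l[1]] for l in L])-W[:,:2]).ravel()
s=least_squares(f,[.5,0,0]);q=s.x;print("dryer",q,"res",s.fun)
def inv(w): d=np.array(w[:2])-q[:2];c,n=np.cos(q[2]),np.sin(q[2]);return np.array([c*d[0]+n*d[1],-n*d[0]+c*d[1]])
for p in[(411,315),(522,316),(632,318)]: print("bay y",inv(onz("top",T("top",*p),.008)))
for p in[(415,270),(528,274),(641,278)]: print("outlet",inv(onz("top",T("top",*p),.05)))
for p in[(108,220),(703,240),(698,426),(103,405)]: print("deck",inv(onz("top",T("top",*p),.008)))
bx=[((411,334),(347,226)),((527,375),(419,165)),((657,376),(446,105))]
for a,b in bx:
    ta=T("top",*a);print("box",onz("top",ta,.046),inv(onz("top",ta,.046)),"tri",tri(ta,T("side",*b)))
print("handle tri top",tri(T("top",162,225),T("side",138,258)),onz("top",T("top",162,225),.145))
print("axis tri",tri(T("top",194,277),T("side",209,316)),onz("top",T("top",194,277),.085))
w=onz("top",T("top",194,277),.085);h=onz("top",T("top",162,225),.145);print("wheel dryer",inv(w),inv(h),np.linalg.norm((h-w)[:2]))
print(np.arctan2(*(inv(h)-inv(w))[::-1]))
print("vial",inv(onz("top",T("top",288,326),.07)))
E
```

```text
bar [[ 0.579  -0.016   0.04  ]
 [ 0.5734 -0.3755  0.04  ]
 [ 0.5442 -0.3757  0.04  ]
 [ 0.5469 -0.0157  0.04  ]]
dryer [ 0.5627 -0.0357 -0.0114] res [-0.0001  0.0001  0.0014 -0.0004 -0.0014  0.0002  0.0001  0.0001]
bay y [-0.0443 -0.0512]
bay y [-0.0416 -0.1613]
bay y [-0.04   -0.2706]
outlet [-0.0027 -0.0509]
outlet [-0.0029 -0.1601]
outlet [-0.0031 -0.2695]
deck [0.0399 0.2522]
deck [ 0.0401 -0.3396]
deck [-0.1447 -0.3384]
deck [-0.1433  0.2498]
box [ 0.4977 -0.0842  0.046 ] [-0.0644 -0.0492] tri [ 0.4983 -0.0845  0.04  ]
box [ 0.4606 -0.1969  0.046 ] [-0.1003 -0.1623] tri [ 0.4612 -0.1971  0.0435]
box [ 0.4624 -0.3225  0.046 ] [-0.0971 -0.288 ] tri [ 0.4628 -0.3239  0.04  ]
handle tri top [0.5883 0.1494 0.1415] [0.5878 0.149  0.145 ]
axis tri [0.5462 0.1239 0.0825] [0.5455 0.1235 0.085 ]
wheel dryer [-0.019  0.159] [0.023 0.185] 0.04936348382977856
0.5540096135159149
vial [-0.0616  0.0694]
```

{"fn": "servo_tool", "kwargs": {
  "plan": [
    [0.25,-0.25,0,0,0,0.05,94],
    [0.5,-0.5,0,0,0,0.1,94],
    [0.75,-0.75,0,0,0,0.1535,94],
    [1,-1,0,0,0,0.1535,94],
    [1,-1,0,0,0,0.1535,94]
  ]
}}

```text
time: 1.42
tool_pos: [0.2024, -0.4114, 0.2232]
ee_rot: [-3.141, -0.002, -0.006]
wrist_force: [0.4, -0.4, -0.5]
width: 0.0941
finger_force: 0.0
```

{"fn": "servo_tool", "kwargs": {
  "plan": [
    [0.3,-0.25,0,0,0,0,94],
    [0.6,-0.5,0,0,0,0,94],
    [1,-0.9,0.3,0,0,0,94],
    [1,-0.9,0.5,0,0,0,94]
  ]
}}

```text
time: 1.75
tool_pos: [0.3042, -0.3268, 0.1758]
ee_rot: [3.135, -0.007, -0.009]
wrist_force: [0.4, -0.4, -0.2]
width: 0.0937
finger_force: 0.0
```

{"fn": "servo_tool", "kwargs": {
  "plan": [
    [0.3,0,0,0,0,0,94],
    [0.6,0,0,0,0,0,94],
    [1,0,0,0,0,0,94],
    [1,0,0,0,0,0,94],
    [1,0,0,0,0,0,94]
  ]
}}

```text
time: 2.17
tool_pos: [0.4019, -0.3277, 0.1716]
ee_rot: [-3.141, 0.002, -0.009]
wrist_force: [-1.0, -0.2, -0.2]
width: 0.094
finger_force: 0.0
```

{"fn": "servo_tool", "kwargs": {
  "plan": [
    [0.3,-0.05,0.2,0,0,0,94],
    [0.6,-0.05,0.4,0,0,0,94],
    [0.6,-0.05,0.7,0,0,0,94],
    [0.6,-0.05,0.9,0,0,0,94],
    [0.6,-0.05,1,0,0,0,94],
    [0.6,-0.05,1,0,0,0,94]
  ]
}}

```text
time: 2.67
tool_pos: [0.4584, -0.3227, 0.0698]
ee_rot: [-3.138, 0.005, -0.012]
wrist_force: [-0.3, 0.0, 0.4]
width: 0.0942
finger_force: 0.0
```

{"fn": "servo_tool", "kwargs": {
  "plan": [
    [0,0,0.15,0,0,0,94],
    [0,0,0.3,0,0,0,94],
    [0,0,0.39,0,0,0,94],
    [0,0,0.39,0,0,0,94],
    [0,0,0.39,0,0,0,94]
  ]
}}

```text
time: 3.08
tool_pos: [0.4608, -0.3239, 0.0345]
ee_rot: [3.141, -0.001, -0.012]
wrist_force: [-0.2, -0.5, 0.6]
width: 0.0944
finger_force: 0.0
```

{"fn": "servo_tool", "kwargs": {
  "plan": [
    [0,0,0,0,0,0,40],
    [0,0,0,0,0,0,40],
    [0,0,0,0,0,0,40],
    [0,0,0,0,0,0,40],
    [0,0,0,0,0,0,40],
    [0,0,0,0,0,0,40],
    [0,0,0,0,0,0,40],
    [0,0,0,0,0,0,40],
    [0,0,0,0,0,0,40]
  ]
}}

```text
time: 3.83
tool_pos: [0.461, -0.3233, 0.0335]
ee_rot: [-3.141, -0.0, -0.011]
wrist_force: [-0.6, -0.4, 0.4]
width: 0.0473
finger_force: 29.0
```

{"fn": "servo_tool", "kwargs": {
  "plan": [
    [0.1,-0.05,0,0,0,0,40],
    [0.25,-0.1,0,0,0,0,40],
    [0.4,-0.18,0,0,0,0,40],
    [0.5,-0.18,0,0,0,0,40],
    [0.54,-0.18,0,0,0,0,40],
    [0.54,-0.18,0,0,0,0,40]
  ]
}}

```text
time: 4.33
tool_pos: [0.5164, -0.3059, 0.0335]
ee_rot: [3.141, -0.001, -0.01]
wrist_force: [0.7, -0.8, -0.0]
width: 0.0472
finger_force: 29.0
```

{"fn": "servo_tool", "kwargs": {
  "plan": [
    [0.02,0,0,0,0,0,40],
    [0.03,0,0,0,0,0,40],
    [0.04,0,0,0,0,0,40],
    [0.04,0,0,0,0,0,40]
  ]
}}

```text
time: 4.67
tool_pos: [0.5178, -0.3063, 0.0335]
ee_rot: [-3.141, 0.002, -0.012]
wrist_force: [-3.9, 0.7, 2.5]
width: 0.0469
finger_force: 29.0
```

{"fn": "servo_tool", "kwargs": {
  "plan": [
    [0.01,0,0,0,0,0,40],
    [0.02,0,0,0,0,0,40],
    [0.02,0,0,0,0,0,40]
  ]
}}

```text
time: 4.92
tool_pos: [0.518, -0.3062, 0.0335]
ee_rot: [-3.141, 0.007, -0.012]
wrist_force: [-8.9, 0.1, 7.2]
width: 0.0468
finger_force: 28.9
```

{"fn": "servo_tool", "kwargs": {
  "plan": [
    [0,0,0,0,0,0,94],
    [0,0,0,0,0,0,94],
    [0,0,0,0,0,0,94],
    [0,0,0,0,0,0,94],
    [0,0,0,0,0,0,94],
    [0,0,-0.2,0,0,0,94],
    [0,0,-0.5,0,0,0,94],
    [-0.2,-0.2,-0.6,0,0,0,94],
    [-0.4,-0.5,-0.6,0,0,0,94],
    [-0.6,-0.8,-0.6,0,0,0,94],
    [-0.6,-1,-0.6,0,0,0,94]
  ]
}}

```text
time: 5.83
tool_pos: [0.4593, -0.2031, 0.0931]
ee_rot: [-3.14, 0.002, -0.012]
wrist_force: [-0.6, 0.8, 0.3]
width: 0.0939
finger_force: 0.0
```

{"fn": "servo_tool", "kwargs": {
  "plan": [
    [0,-0.09,0.1,0,0,0,94],
    [0,-0.09,0.25,0,0,0,94],
    [0,-0.09,0.4,0,0,0,94],
    [0,-0.09,0.5,0,0,0,94],
    [0,-0.09,0.6,0,0,0,94],
    [0,-0.09,0.6,0,0,0,94],
    [0,-0.09,0.6,0,0,0,94]
  ]
}}

```text
time: 6.42
tool_pos: [0.4622, -0.1965, 0.0327]
ee_rot: [-3.141, 0.001, -0.012]
wrist_force: [0.9, 0.1, 0.2]
width: 0.0944
finger_force: 0.0
```

{"fn": "servo_tool", "kwargs": {
  "plan": [
    [0,0,0,0,0,0,40],
    [0,0,0,0,0,0,40],
    [0,0,0,0,0,0,40],
    [0,0,0,0,0,0,40],
    [0,0,0,0,0,0,40],
    [0,0,0,0,0,0,40],
    [0,0,0,0,0,0,40],
    [0,0,0,0,0,0,40]
  ]
}}

```text
time: 7.08
tool_pos: [0.4624, -0.1963, 0.0336]
ee_rot: [3.142, -0.0, -0.011]
wrist_force: [-0.1, 0.5, 0.3]
width: 0.0469
finger_force: 29.0
```

{"fn": "servo_tool", "kwargs": {
  "plan": [
    [0.1,-0.01,0,0,0,0,40],
    [0.25,-0.01,0,0,0,0,40],
    [0.4,-0.01,0,0,0,0,40],
    [0.5,-0.01,0,0,0,0,40],
    [0.54,-0.01,0,0,0,0,40],
    [0.54,-0.01,0,0,0,0,40]
  ]
}}

```text
time: 7.58
tool_pos: [0.5177, -0.196, 0.0336]
ee_rot: [3.141, -0.001, -0.011]
wrist_force: [1.5, -0.3, 1.7]
width: 0.0469
finger_force: 29.0
```

{"fn": "servo_tool", "kwargs": {
  "plan": [
    [0.02,0,0,0,0,0,40],
    [0.03,0,0,0,0,0,40],
    [0.04,0,0,0,0,0,40],
    [0.04,0,0,0,0,0,40]
  ]
}}

```text
time: 7.92
tool_pos: [0.5201, -0.1961, 0.0336]
ee_rot: [3.141, 0.0, -0.012]
wrist_force: [-0.7, -0.2, 3.3]
width: 0.0469
finger_force: 29.0
```

{"fn": "servo_tool", "kwargs": {
  "plan": [
    [0.01,0,0,0,0,0,40],
    [0.02,0,0,0,0,0,40],
    [0.03,0,0,0,0,0,40],
    [0.03,0,0,0,0,0,40]
  ]
}}

```text
time: 8.25
tool_pos: [0.5228, -0.1961, 0.0336]
ee_rot: [3.142, 0.002, -0.011]
wrist_force: [-5.0, 0.5, 4.4]
width: 0.0469
finger_force: 29.0
```

{"fn": "servo_tool", "kwargs": {
  "plan": [
    [0,0,0,0,0,0,94],
    [0,0,0,0,0,0,94],
    [0,0,0,0,0,0,94],
    [0,0,0,0,0,0,94],
    [0,0,0,0,0,0,94],
    [0,0,-0.2,0,0,0,94],
    [0,0,-0.5,0,0,0,94],
    [-0.1,-0.2,-0.6,0,0,0,94],
    [-0.2,-0.5,-0.6,0,0,0,94],
    [-0.27,-0.8,-0.6,0,0,0,94],
    [-0.27,-1,-0.6,0,0,0,94]
  ]
}}

```text
time: 9.17
tool_pos: [0.4965, -0.0938, 0.0938]
ee_rot: [-3.141, -0.0, -0.011]
wrist_force: [1.4, -0.9, 0.9]
width: 0.094
finger_force: 0.0
```

{"fn": "servo_tool", "kwargs": {
  "plan": [
    [0,-0.11,0.1,0,0,0,94],
    [0,-0.11,0.25,0,0,0,94],
    [0,-0.11,0.4,0,0,0,94],
    [0,-0.11,0.5,0,0,0,94],
    [0,-0.11,0.6,0,0,0,94],
    [0,-0.11,0.6,0,0,0,94],
    [0,-0.11,0.6,0,0,0,94]
  ]
}}

```text
time: 9.75
tool_pos: [0.4973, -0.085, 0.0326]
ee_rot: [-3.141, 0.002, -0.012]
wrist_force: [0.2, -0.3, -0.4]
width: 0.0941
finger_force: 0.0
```

{"fn": "servo_tool", "kwargs": {
  "plan": [
    [0,0,0,0,0,0,40],
    [0,0,0,0,0,0,40],
    [0,0,0,0,0,0,40],
    [0,0,0,0,0,0,40],
    [0,0,0,0,0,0,40],
    [0,0,0,0,0,0,40],
    [0,0,0,0,0,0,40],
    [0,0,0,0,0,0,40],
    [0,0,0,0,0,0,40]
  ]
}}

```text
time: 10.5
tool_pos: [0.4977, -0.0847, 0.0337]
ee_rot: [-3.142, -0.0, -0.011]
wrist_force: [0.4, 0.1, 0.5]
width: 0.0504
finger_force: 26.8
```

{"fn": "servo_tool", "kwargs": {
  "plan": [
    [0.05,-0.01,0,0,0,0,40],
    [0.1,-0.01,0,0,0,0,40],
    [0.15,-0.01,0,0,0,0,40],
    [0.2,-0.01,0,0,0,0,40],
    [0.2,-0.01,0,0,0,0,40]
  ]
}}

```text
time: 10.92
tool_pos: [0.5193, -0.0841, 0.0337]
ee_rot: [3.141, -0.002, -0.011]
wrist_force: [1.3, -0.4, 1.9]
width: 0.0507
finger_force: 26.9
```

{"fn": "servo_tool", "kwargs": {
  "plan": [
    [0.02,0,0,0,0,0,40],
    [0.04,0,0,0,0,0,40],
    [0.06,0,0,0,0,0,40],
    [0.06,0,0,0,0,0,40]
  ]
}}

```text
time: 11.25
tool_pos: [0.5231, -0.0849, 0.0336]
ee_rot: [3.14, 0.002, -0.011]
wrist_force: [-4.0, -2.5, 4.5]
width: 0.0486
finger_force: 28.1
```

{"fn": "servo_tool", "kwargs": {
  "plan": [
    [0.02,0,0,0,0,0,40],
    [0.03,0,0,0,0,0,40],
    [0.04,0,0,0,0,0,40],
    [0.04,0,0,0,0,0,40]
  ]
}}

```text
time: 11.58
tool_pos: [0.5259, -0.0852, 0.0336]
ee_rot: [3.139, 0.004, -0.011]
wrist_force: [-7.1, -2.8, 6.7]
width: 0.0474
finger_force: 28.9
```

{"fn": "servo_tool", "kwargs": {
  "plan": [
    [0.02,0,0,0,0,0,40],
    [0.02,0,0,0,0,0,40],
    [0.02,0,0,0,0,0,94],
    [0.02,0,0,0,0,0,94],
    [0.02,0,0,0,0,0,94],
    [0.02,0,0,0,0,0,94],
    [0.02,0,0,0,0,0,94],
    [0,0,-0.3,0,0,0,94],
    [0,0,-0.6,0,0,0,94],
    [0,0,-0.9,0,0,0,94],
    [-0.5,0,-1,0,0,0,94],
    [-1,0,-1,0,0,0,94]
  ]
}}

```text
time: 12.58
tool_pos: [0.4475, -0.0838, 0.1362]
ee_rot: [3.14, -0.006, -0.01]
wrist_force: [-0.6, -0.3, 1.9]
width: 0.094
finger_force: 0.0
```

{"fn": "servo_tool", "kwargs": {
  "plan": [
    [-0.3,0,-0.2,0,0,0,94],
    [-0.6,0,-0.5,0,0,0,94],
    [-1,0,-0.9,0,0,0,94],
    [-1,0,-0.9,0,0,0,94]
  ]
}}

```text
time: 12.92
tool_pos: [0.3439, -0.0821, 0.2272]
ee_rot: [3.139, -0.006, -0.012]
wrist_force: [1.0, -1.1, -0.1]
width: 0.0941
finger_force: 0.0
```

Run:
```python
from h import *
for c,s in(("top",np.s_[130:220,185:385]),("side",np.s_[130:290,190:350])):
    im=robot.snapshot(c)[:,:,::-1][s];cv2.imwrite(f"pics/{c}2.png",cv2.resize(im,None,fx=4 if c=="top" else 3.75,fy=4 if c=="top" else 3.75,interpolation=cv2.INTER_CUBIC))
```

```text
(no output)
```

View pics/top2.png

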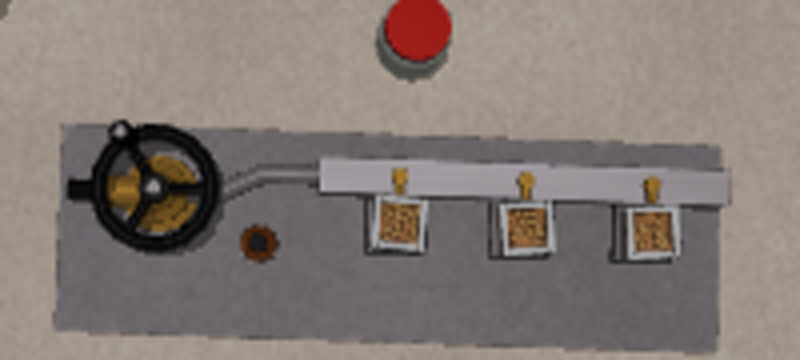

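View pics/side2.png

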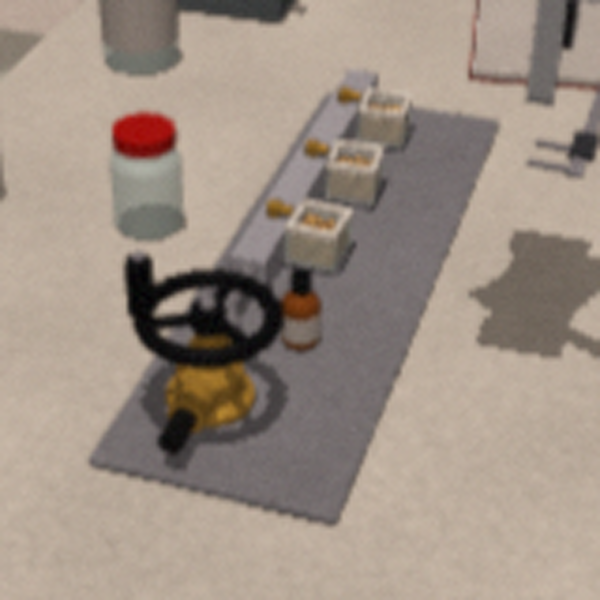

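The top view shows the boxes at about (401,225), (527,229) and (652,232), each square below its outlet and against the bar. The side view agrees. Next I'll check the angles numerically.

Run:
```python
from h import *
im=robot.snapshot("top");q=np.array([.5627,-.0357,-.0114])
big=cv2.resize(im,None,fx=8,fy=8,interpolation=cv2.INTER_CUBIC).astype(int)
def inv(w): d=np.array(w[:2])-q[:2];c,n=np.cos(q[2]),np.sin(q[2]);return np.array([c*d[0]+n*d[1],-n*d[0]+c*d[1]])
for u,v in[(401,225),(527,229),(652,232)]:
    cu,cv=185+u/4,130+v/4
    x0,y0=int((cu-9)*8),int((cv-7.2)*8);r=big[y0:int((cv+9)*8),x0:int((cu+9)*8)]
    m=(r.min(2)>145)|((r[:,:,0]-r[:,:,2])>30)
    n,l,s,_=cv2.connectedComponentsWithStats(m.astype(np.uint8));k=1+s[1:,4].argmax()
    p=np.argwhere(l==k)[:,::-1].astype(np.float32)
    (a,b),wh,an=cv2.minAreaRect(p)
    uv=((a+x0+.5)/8-.5,(b+y0+.5)/8-.5);print(inv(onz("top",uv,.046)).round(4),np.round(wh,0),an)
```

```text
[-0.0396 -0.0501] [80. 79.] 5.19442892074585
[-0.0402 -0.1614] [79. 76.] 86.34777069091797
[-0.0398 -0.2707] [81. 78.] 87.61405944824219
```

Run:
```python
from h import *
im=robot.snapshot("top")[:,:,::-1][168:200,272:362]
cv2.imwrite("pics/z3.png",cv2.resize(im,None,fx=8.8,fy=8.8,interpolation=cv2.INTER_CUBIC))
```

```text
(no output)
```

View pics/z3.png

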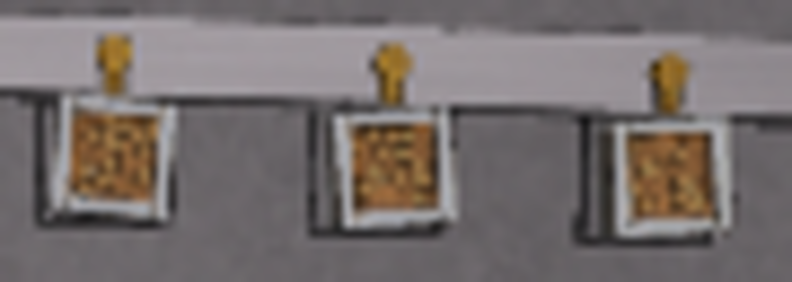

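Zoomed in, the middle box leans about 5–7° and the left one about 3°, against a limit of 6.9°. I'll square all three by pushing each one against the bar with closed fingers.

{"fn": "servo_tool", "kwargs": {
  "plan": [
    [0.3,0,0.3,0,0,0,0],
    [0.6,0,0.6,0,0,0,0],
    [0.9,0,0.9,0,0,0,0],
    [1,0,1,0,0,0,0],
    [1,0,1,0,0,0,0],
    [1,0,1,0,0,0,0]
  ]
}}

```text
time: 13.62
tool_pos: [0.4442, -0.0824, 0.1197]
ee_rot: [-3.14, 0.007, -0.01]
wrist_force: [-0.5, -0.4, 1.0]
width: 0.0577
finger_force: 0.0
```

{"fn": "servo_tool", "kwargs": {
  "plan": [
    [0.1,0.02,0.3,0,0,0,0],
    [0.2,0.02,0.6,0,0,0,0],
    [0.2,0.02,0.8,0,0,0,0],
    [0.2,0.02,0.86,0,0,0,0],
    [0.2,0.02,0.86,0,0,0,0],
    [0.2,0.02,0.86,0,0,0,0]
  ]
}}

```text
time: 14.12
tool_pos: [0.4655, -0.0856, 0.0382]
ee_rot: [3.141, -0.002, -0.011]
wrist_force: [0.0, -0.9, 1.1]
width: 0.0173
finger_force: 0.0
```

{"fn": "servo_tool", "kwargs": {
  "plan": [
    [0.08,0,0,0,0,0,0],
    [0.16,0,0,0,0,0,0],
    [0.2,0,0,0,0,0,0],
    [0.24,0,0,0,0,0,0],
    [0.26,0,0,0,0,0,0],
    [0.26,0,0,0,0,0,0]
  ]
}}

```text
time: 14.62
tool_pos: [0.4917, -0.0858, 0.0371]
ee_rot: [3.141, -0.0, -0.011]
wrist_force: [0.7, -0.3, -0.3]
width: 0.0
finger_force: 0.0
```

{"fn": "servo_tool", "kwargs": {
  "plan": [
    [0.01,0,0,0,0,0,0],
    [0.02,0,0,0,0,0,0],
    [0.03,0,0,0,0,0,0],
    [0.03,0,0,0,0,0,0]
  ]
}}

```text
time: 14.95
tool_pos: [0.492, -0.0856, 0.0367]
ee_rot: [-3.141, 0.005, -0.011]
wrist_force: [-6.0, 0.3, 4.1]
width: 0.0004
finger_force: 3.1
```

{"fn": "servo_tool", "kwargs": {
  "plan": [
    [0.02,0,0,0,0,0,0],
    [0.04,0,0,0,0,0,0],
    [0.04,0,0,0,0,0,0],
    [0.04,0,0,0,0,0,0]
  ]
}}

```text
time: 15.28
tool_pos: [0.4921, -0.0856, 0.0367]
ee_rot: [-3.141, 0.014, -0.011]
wrist_force: [-17.7, -0.1, 12.8]
width: 0.0005
finger_force: 8.6
```

{"fn": "servo_tool", "kwargs": {
  "plan": [
    [-0.15,0,0,0,0,0,0],
    [-0.33,0,0,0,0,0,0],
    [-0.33,0.3,0,0,0,0,0],
    [-0.33,0.65,0,0,0,0,0],
    [-0.33,1,0,0,0,0,0],
    [-0.33,1,0,0,0,0,0]
  ]
}}

```text
time: 15.78
tool_pos: [0.4645, -0.1907, 0.0376]
ee_rot: [3.137, -0.002, -0.016]
wrist_force: [-0.5, -0.1, 0.9]
width: 0.0004
finger_force: 0.0
```

{"fn": "servo_tool", "kwargs": {
  "plan": [
    [0.05,0.1,0,0,0,0,0],
    [0.12,0.1,0,0,0,0,0],
    [0.18,0.1,0,0,0,0,0],
    [0.22,0.1,0,0,0,0,0],
    [0.25,0.1,0,0,0,0,0],
    [0.27,0.1,0,0,0,0,0],
    [0.28,0.1,0,0,0,0,0],
    [0.28,0.1,0,0,0,0,0]
  ]
}}

```text
time: 16.45
tool_pos: [0.4906, -0.1944, 0.0366]
ee_rot: [-3.14, 0.004, -0.01]
wrist_force: [-3.6, 1.4, 2.7]
width: 0.0007
finger_force: 2.1
```

{"fn": "servo_tool", "kwargs": {
  "plan": [
    [0.02,0,0,0,0,0,0],
    [0.04,0,0,0,0,0,0],
    [0.06,0,0,0,0,0,0],
    [0.06,0,0,0,0,0,0],
    [0.06,0,0,0,0,0,0]
  ]
}}

```text
time: 16.87
tool_pos: [0.4907, -0.1943, 0.0367]
ee_rot: [-3.139, 0.017, -0.011]
wrist_force: [-20.0, 2.7, 13.7]
width: 0.0003
finger_force: 10.1
```

{"fn": "servo_tool", "kwargs": {
  "plan": [
    [-0.15,0,0,0,0,0,0],
    [-0.34,0,0,0,0,0,0],
    [-0.34,0.3,0,0,0,0,0],
    [-0.34,0.65,0,0,0,0,0],
    [-0.34,1,0,0,0,0,0],
    [-0.34,1,0,0,0,0,0]
  ]
}}

```text
time: 17.37
tool_pos: [0.4632, -0.3009, 0.0377]
ee_rot: [3.136, -0.003, -0.015]
wrist_force: [0.1, 0.1, 0.7]
width: 0.0
finger_force: 0.0
```

{"fn": "servo_tool", "kwargs": {
  "plan": [
    [0.05,0.1,0,0,0,0,0],
    [0.12,0.1,0,0,0,0,0],
    [0.18,0.1,0,0,0,0,0],
    [0.22,0.1,0,0,0,0,0],
    [0.25,0.1,0,0,0,0,0],
    [0.27,0.1,0,0,0,0,0],
    [0.28,0.1,0,0,0,0,0],
    [0.28,0.1,0,0,0,0,0]
  ]
}}

```text
time: 18.03
tool_pos: [0.4892, -0.3043, 0.0367]
ee_rot: [-3.14, 0.004, -0.01]
wrist_force: [-4.3, 1.9, 3.1]
width: 0.0002
finger_force: 2.4
```

{"fn": "servo_tool", "kwargs": {
  "plan": [
    [0.02,0,0,0,0,0,0],
    [0.04,0,0,0,0,0,0],
    [0.05,0,0,0,0,0,0],
    [0.05,0,0,0,0,0,0],
    [0.05,0,0,0,0,0,0]
  ]
}}

```text
time: 18.45
tool_pos: [0.4893, -0.3042, 0.0368]
ee_rot: [-3.138, 0.015, -0.011]
wrist_force: [-16.5, 3.6, 11.4]
width: 0.0004
finger_force: 8.6
```

{"fn": "servo_tool", "kwargs": {
  "plan": [
    [-0.2,0,0,0,0,0,0],
    [-0.4,0,0,0,0,0,0],
    [-0.6,0,-0.3,0,0,0,20],
    [-0.6,0,-0.7,0,0,0,40],
    [-0.6,0,-1,0,0,0,94],
    [-0.6,-0.3,-1,0,0,0,94],
    [-0.6,-0.6,-1,0,0,0,94],
    [-0.6,-1,-1,0,0,0,94],
    [-0.6,-1,-1,0,0,0,94]
  ]
}}

```text
time: 19.2
tool_pos: [0.4369, -0.1995, 0.1374]
ee_rot: [-3.139, -0.001, -0.006]
wrist_force: [-0.3, -0.1, 0.1]
width: 0.0435
finger_force: 0.0
```

{"fn": "servo_tool", "kwargs": {
  "plan": [
    [-0.2,-0.3,-0.2,0,0,0,94],
    [-0.4,-0.6,-0.4,0,0,0,94],
    [-0.4,-1,-0.7,0,0,0,94],
    [-0.4,-1,-0.8,0,0,0,94]
  ]
}}

```text
time: 19.53
tool_pos: [0.3978, -0.1014, 0.2195]
ee_rot: [-3.141, -0.004, -0.008]
wrist_force: [0.4, -0.8, 0.4]
width: 0.0704
finger_force: 0.0
```

{"fn": "servo_tool", "kwargs": {
  "plan": [
    [0,-0.35,0,0,0,0,94],
    [0,-0.7,0,0,0,0,94],
    [0,-1,0,0,0,0,94],
    [0,-1,0,0,0,0,94]
  ]
}}

```text
time: 19.87
tool_pos: [0.399, -0.0005, 0.2174]
ee_rot: [-3.139, -0.002, -0.005]
wrist_force: [-0.9, 0.2, -0.0]
width: 0.0932
finger_force: 0.0
```

Run:
```python
from h import *
im=robot.snapshot("top")[:,:,::-1][168:200,272:362]
a=cv2.resize(im,None,fx=8.8,fy=8.8,interpolation=cv2.INTER_CUBIC)
im=robot.snapshot("side")[:,:,::-1][130:210,210:350]
b=cv2.resize(im,(792,300),interpolation=cv2.INTER_CUBIC)
cv2.imwrite("pics/z4.png",np.vstack([a,b]))
```

```text
(no output)
```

View pics/z4.png

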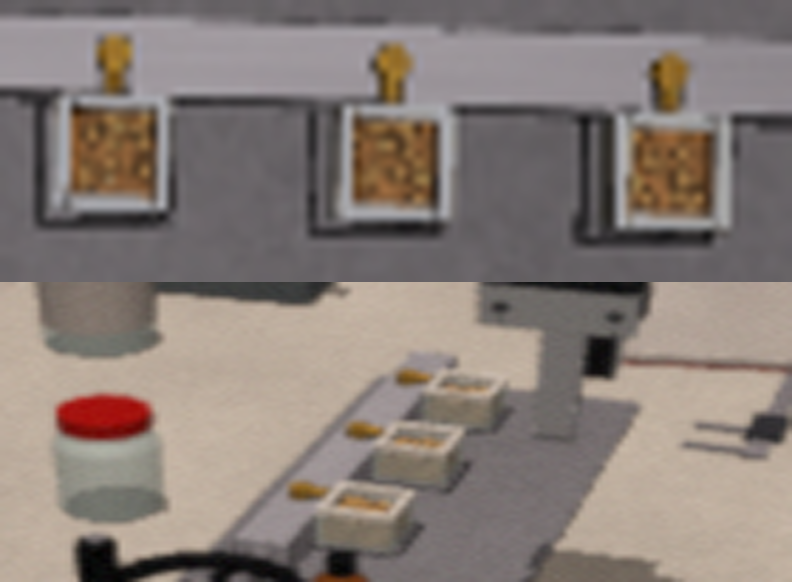

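After pushing, all three boxes are square, centred at (115,153), (397,163) and (673,173) under outlets at x = 115, 393 and 670. Now to the handle.

{"fn": "servo_tool", "kwargs": {
  "plan": [
    [0.3,-0.25,0,0,0,0,94],
    [0.6,-0.5,0,0,0,0,94],
    [0.93,-0.75,0,0,0,0,94],
    [0.93,-0.75,0,0,0,0,94]
  ]
}}

```text
time: 20.3
tool_pos: [0.4969, 0.0709, 0.2139]
ee_rot: [-3.14, 0.002, -0.01]
wrist_force: [-0.4, -0.5, -1.0]
width: 0.0938
finger_force: 0.0
```

{"fn": "servo_tool", "kwargs": {
  "plan": [
    [0.3,-0.25,0,0,0,0,94],
    [0.6,-0.5,0,0,0,0,94],
    [0.93,-0.76,0,0,0,0,94],
    [0.93,-0.76,0,0,0,0,94],
    [0.93,-0.76,0,0,0,0,94],
    [0.93,-0.76,0,0,0,0,94]
  ]
}}

```text
time: 20.8
tool_pos: [0.5866, 0.1425, 0.2163]
ee_rot: [3.14, 0.001, -0.013]
wrist_force: [0.1, -0.7, 0.9]
width: 0.0942
finger_force: 0.0
```

```bash
python3 -c "
from bench import robot
print([robot.get_obs()['tool_pos'].round(4)]); robot.snapshot('side'); print(robot.get_obs()['tool_pos'].round(4))"
```

```text
[array([0.5866, 0.1425, 0.2163])]
[0.5864 0.1425 0.2173]
```

{"fn": "servo_tool", "kwargs": {
  "plan": [
    [0.02,-0.065,0.2,0,0,0,94],
    [0.02,-0.065,0.4,0,0,0,94],
    [0.02,-0.065,0.6,0,0,0,94],
    [0.02,-0.065,0.75,0,0,0,94],
    [0.02,-0.065,0.88,0,0,0,94],
    [0.02,-0.065,0.95,0,0,0,94],
    [0.02,-0.065,0.95,0,0,0,94]
  ]
}}

```text
time: 21.43
tool_pos: [0.5875, 0.1497, 0.1209]
ee_rot: [3.141, 0.002, -0.012]
wrist_force: [-0.1, 0.8, 0.5]
width: 0.0937
finger_force: 0.0
```

{"fn": "servo_tool", "kwargs": {
  "plan": [
    [0,0,0,0,0,0,10],
    [0,0,0,0,0,0,10],
    [0,0,0,0,0,0,10],
    [0,0,0,0,0,0,10],
    [0,0,0,0,0,0,10],
    [0,0,0,0,0,0,10],
    [0,0,0,0,0,0,10],
    [0,0,0,0,0,0,10],
    [0,0,0,0,0,0,10],
    [0,0,0,0,0,0,10],
    [0,0,0,0,0,0,10],
    [0,0,0,0,0,0,10]
  ]
}}

```text
time: 22.43
tool_pos: [0.5887, 0.1505, 0.1219]
ee_rot: [3.141, 0.0, -0.011]
wrist_force: [-0.1, -0.3, -0.7]
width: 0.0193
finger_force: 30.0
```

Run:
```python
from h import *
print({k:np.round(v,4) for k,v in robot.get_obs().items()})
im=robot.snapshot("side")[:,:,::-1][150:260,180:330]
cv2.imwrite("pics/z5.png",cv2.resize(im,None,fx=5,fy=5,interpolation=cv2.INTER_CUBIC))
```

```text
{'time': np.float64(22.4333), 'joint_positions': array([ 1.5730e-01,  2.5360e-01,  1.3798e+00, -6.0000e-04,  1.5085e+00,
        1.7395e+00]), 'qvel': array([-0.0002, -0.0004,  0.0005,  0.0066,  0.0004,  0.0002]), 'joint_torque': array([-6.92000e-02, -4.01075e+01, -2.94738e+01,  3.84000e-02,
       -1.71200e-01,  1.40000e-03]), 'tool_pos': array([0.5887, 0.1505, 0.1219]), 'ee_rot': array([ 3.1409e+00,  2.0000e-04, -1.1300e-02]), 'wrist_force': array([-0.0915, -0.2923, -0.6966]), 'wrist_torque': array([-0.0714,  0.0191,  0.02  ]), 'finger_force': np.float64(30.0022), 'width': np.float64(0.0193)}
```

View pics/z5.png

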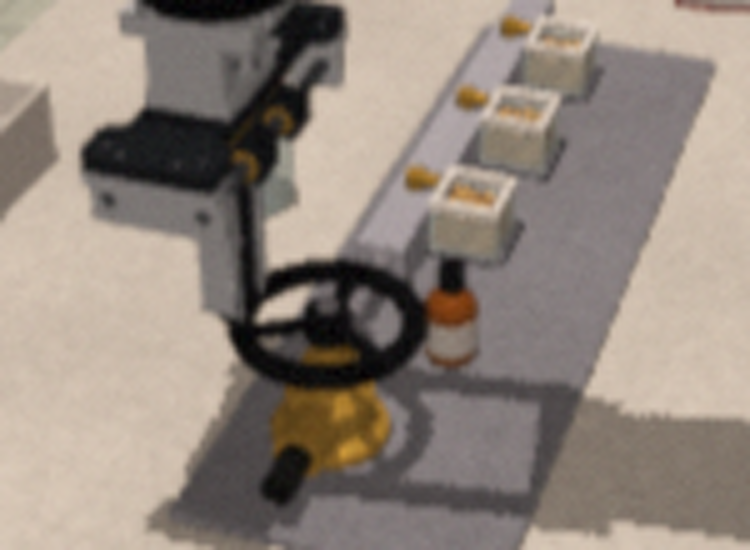

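The hand holds the handle at about (240,300), with the pads clear of the rim and the boxes and vial undisturbed. Next, tables for the circular path.

```bash
cat > arc.py <<'E'
import numpy as np,json
def arc(a0,a1,n,hold=0,r=.48,off=(0,0)):
    rows=[]
    for i in list(range(1,n+1))+[n]*hold:
        a=a0+(a1-a0)*i/n
        rows.append([round(float(r*(np.cos(a)-np.cos(a0)))+off[0]*i/n,3),round(float(-r*(np.sin(a)-np.sin(a0)))+off[1]*i/n,3),0,0,0,0,10])
    print(json.dumps(rows))
E
python3 -c "
from arc import *
arc(.56,-1.0,10,2)"
```

```text
[[0.035, 0.066, 0, 0, 0, 0, 10], [0.059, 0.137, 0, 0, 0, 0, 10], [0.071, 0.211, 0, 0, 0, 0, 10], [0.072, 0.286, 0, 0, 0, 0, 10], [0.062, 0.36, 0, 0, 0, 0, 10], [0.04, 0.431, 0, 0, 0, 0, 10], [0.007, 0.498, 0, 0, 0, 0, 10], [-0.036, 0.56, 0, 0, 0, 0, 10], [-0.088, 0.614, 0, 0, 0, 0, 10], [-0.147, 0.659, 0, 0, 0, 0, 10], [-0.147, 0.659, 0, 0, 0, 0, 10], [-0.147, 0.659, 0, 0, 0, 0, 10]]
```

{"fn": "servo_tool", "kwargs": {
  "plan": [
    [0.035,0.066,0,0,0,0,10],
    [0.059,0.137,0,0,0,0,10],
    [0.071,0.211,0,0,0,0,10],
    [0.072,0.286,0,0,0,0,10],
    [0.062,0.36,0,0,0,0,10],
    [0.04,0.431,0,0,0,0,10],
    [0.007,0.498,0,0,0,0,10],
    [-0.036,0.56,0,0,0,0,10],
    [-0.088,0.614,0,0,0,0,10],
    [-0.147,0.659,0,0,0,0,10],
    [-0.147,0.659,0,0,0,0,10],
    [-0.147,0.659,0,0,0,0,10]
  ]
}}

```text
time: 23.48
tool_pos: [0.5723, 0.0846, 0.1219]
ee_rot: [-3.141, 0.002, -0.012]
wrist_force: [-2.6, 4.8, 1.0]
width: 0.0195
finger_force: 30.0
```

```bash
python3 -c "
from arc import *
arc(-1,-3.2,11,1)"
```

```text
[[-0.085, 0.043, 0, 0, 0, 0, 10], [-0.178, 0.069, 0, 0, 0, 0, 10], [-0.273, 0.076, 0, 0, 0, 0, 10], [-0.368, 0.064, 0, 0, 0, 0, 10], [-0.459, 0.033, 0, 0, 0, 0, 10], [-0.542, -0.016, 0, 0, 0, 0, 10], [-0.613, -0.08, 0, 0, 0, 0, 10], [-0.671, -0.156, 0, 0, 0, 0, 10], [-0.712, -0.243, 0, 0, 0, 0, 10], [-0.735, -0.336, 0, 0, 0, 0, 10], [-0.739, -0.432, 0, 0, 0, 0, 10], [-0.739, -0.432, 0, 0, 0, 0, 10]]
```

{"fn": "servo_tool", "kwargs": {
  "plan": [
    [-0.085,0.043,0,0,0,0,10],
    [-0.178,0.069,0,0,0,0,10],
    [-0.273,0.076,0,0,0,0,10],
    [-0.368,0.064,0,0,0,0,10],
    [-0.459,0.033,0,0,0,0,10],
    [-0.542,-0.016,0,0,0,0,10],
    [-0.613,-0.08,0,0,0,0,10],
    [-0.671,-0.156,0,0,0,0,10],
    [-0.712,-0.243,0,0,0,0,10],
    [-0.735,-0.336,0,0,0,0,10],
    [-0.739,-0.432,0,0,0,0,10],
    [-0.739,-0.432,0,0,0,0,10]
  ]
}}

```text
time: 24.48
tool_pos: [0.4997, 0.1309, 0.1219]
ee_rot: [-3.141, 0.0, -0.009]
wrist_force: [2.6, 0.2, -2.2]
width: 0.0193
finger_force: 30.0
```

```bash
python3 -c "
from arc import *
from h import *
P=np.array([[.5887,.1505],[.5723,.0846],robot.get_obs()['tool_pos'][:2]])
c=least_squares(lambda c:np.hypot(*(P-c).T)-.048,[.546,.124]);print(c.x,c.fun)
d=P-c.x;print(np.arctan2(d[:,1],d[:,0])+.0114,P[2],robot.get_obs()['wrist_force'])
arc(-3.2,-5.2,10,2)"
```

```text
[0.54750453 0.12575103] [5.80720361e-05 4.39711865e-05 7.28868537e-05]
[ 0.55238478 -1.01710541  3.0463744 ] [0.49970461 0.13086678] [ 2.6068237   0.18833858 -2.20300432]
[[0.015, -0.095, 0, 0, 0, 0, 10], [0.049, -0.184, 0, 0, 0, 0, 10], [0.1, -0.266, 0, 0, 0, 0, 10], [0.165, -0.335, 0, 0, 0, 0, 10], [0.244, -0.39, 0, 0, 0, 0, 10], [0.332, -0.429, 0, 0, 0, 0, 10], [0.425, -0.449, 0, 0, 0, 0, 10], [0.521, -0.45, 0, 0, 0, 0, 10], [0.615, -0.432, 0, 0, 0, 0, 10], [0.704, -0.396, 0, 0, 0, 0, 10], [0.704, -0.396, 0, 0, 0, 0, 10], [0.704, -0.396, 0, 0, 0, 0, 10]]
```

{"fn": "servo_tool", "kwargs": {
  "plan": [
    [0.015,-0.095,0,0,0,0,10],
    [0.049,-0.184,0,0,0,0,10],
    [0.1,-0.266,0,0,0,0,10],
    [0.165,-0.335,0,0,0,0,10],
    [0.244,-0.39,0,0,0,0,10],
    [0.332,-0.429,0,0,0,0,10],
    [0.425,-0.449,0,0,0,0,10],
    [0.521,-0.45,0,0,0,0,10],
    [0.615,-0.432,0,0,0,0,10],
    [0.704,-0.396,0,0,0,0,10],
    [0.704,-0.396,0,0,0,0,10],
    [0.704,-0.396,0,0,0,0,10]
  ]
}}

```text
time: 25.48
tool_pos: [0.572, 0.1673, 0.1218]
ee_rot: [3.141, -0.0, -0.012]
wrist_force: [-0.2, -3.7, 0.2]
width: 0.0193
finger_force: 30.0
```

```bash
cat > st.py <<'E'
from h import *
o=robot.get_obs();d=o['tool_pos'][:2]-[.5475,.1258];print(np.hypot(*d),np.arctan2(d[1],d[0])+.0114,o['wrist_force'],o['finger_force'],o['time'])
E
python3 st.py; python3 -c "
from arc import *
arc(-5.2,-6.35,7,5)"
```

```text
0.048175326228543196 1.0483113371212656 [-0.23339104 -3.74157193  0.17648745] 30.000123293351635 25.4833
[[0.066, 0.042, 0, 0, 0, 0, 10], [0.125, 0.095, 0, 0, 0, 0, 10], [0.174, 0.157, 0, 0, 0, 0, 10], [0.212, 0.226, 0, 0, 0, 0, 10], [0.239, 0.3, 0, 0, 0, 0, 10], [0.253, 0.377, 0, 0, 0, 0, 10], [0.254, 0.456, 0, 0, 0, 0, 10], [0.254, 0.456, 0, 0, 0, 0, 10], [0.254, 0.456, 0, 0, 0, 0, 10], [0.254, 0.456, 0, 0, 0, 0, 10], [0.254, 0.456, 0, 0, 0, 0, 10], [0.254, 0.456, 0, 0, 0, 0, 10]]
```

{"fn": "servo_tool", "kwargs": {
  "plan": [
    [0.066,0.042,0,0,0,0,10],
    [0.125,0.095,0,0,0,0,10],
    [0.174,0.157,0,0,0,0,10],
    [0.212,0.226,0,0,0,0,10],
    [0.239,0.3,0,0,0,0,10],
    [0.253,0.377,0,0,0,0,10],
    [0.254,0.456,0,0,0,0,10],
    [0.254,0.456,0,0,0,0,10],
    [0.254,0.456,0,0,0,0,10],
    [0.254,0.456,0,0,0,0,10],
    [0.254,0.456,0,0,0,0,10],
    [0.254,0.456,0,0,0,0,10]
  ]
}}

```text
time: 26.48
tool_pos: [0.5956, 0.125, 0.1218]
ee_rot: [-3.135, -0.0, -0.01]
wrist_force: [-1.9, 7.1, 0.2]
width: 0.0195
finger_force: 30.0
```

```bash
python3 st.py
```

```text
0.04807096730606656 -0.0055284673840411205 [-1.86688073  7.1253718   0.21099347] 30.000230836085393 26.4833
```

{"fn": "servo_tool", "kwargs": {
  "plan": [
    [0,0.02,0,0,0,0,10],
    [0,0.03,0,0,0,0,10],
    [0,0.03,0,0,0,0,10],
    [0,0.03,0,0,0,0,10]
  ]
}}

```text
time: 26.82
tool_pos: [0.5955, 0.1247, 0.1219]
ee_rot: [-3.13, -0.001, -0.008]
wrist_force: [-1.9, 13.3, -0.5]
width: 0.0194
finger_force: 30.0
```

```bash
python3 st.py; python3 -c "
from arc import *
for i in range(6): arc(-.05+2.1*i,-.05+2.1*(i+1),11,1,off=(0,-.03) if i==0 else (0,0))"
```

```text
0.048045275258890976 -0.010552906720200567 [-1.93012126 13.33383326 -0.45787199] 30.000868154747877 26.8167
[[-0.004, -0.094, 0, 0, 0, 0, 10], [-0.026, -0.186, 0, 0, 0, 0, 10], [-0.063, -0.272, 0, 0, 0, 0, 10], [-0.117, -0.349, 0, 0, 0, 0, 10], [-0.183, -0.415, 0, 0, 0, 0, 10], [-0.26, -0.467, 0, 0, 0, 0, 10], [-0.345, -0.504, 0, 0, 0, 0, 10], [-0.435, -0.524, 0, 0, 0, 0, 10], [-0.526, -0.526, 0, 0, 0, 0, 10], [-0.616, -0.511, 0, 0, 0, 0, 10], [-0.701, -0.48, 0, 0, 0, 0, 10], [-0.701, -0.48, 0, 0, 0, 0, 10]]
[[-0.077, 0.05, 0, 0, 0, 0, 10], [-0.143, 0.113, 0, 0, 0, 0, 10], [-0.196, 0.188, 0, 0, 0, 0, 10], [-0.233, 0.271, 0, 0, 0, 0, 10], [-0.254, 0.36, 0, 0, 0, 0, 10], [-0.258, 0.452, 0, 0, 0, 0, 10], [-0.244, 0.542, 0, 0, 0, 0, 10], [-0.214, 0.629, 0, 0, 0, 0, 10], [-0.168, 0.707, 0, 0, 0, 0, 10], [-0.107, 0.776, 0, 0, 0, 0, 10], [-0.035, 0.832, 0, 0, 0, 0, 10], [-0.035, 0.832, 0, 0, 0, 0, 10]]
[[0.082, 0.041, 0, 0, 0, 0, 10], [0.17, 0.066, 0, 0, 0, 0, 10], [0.261, 0.074, 0, 0, 0, 0, 10], [0.352, 0.064, 0, 0, 0, 0, 10], [0.439, 0.037, 0, 0, 0, 0, 10], [0.52, -0.005, 0, 0, 0, 0, 10],
[... 684 characters left out ...]
1, 0, 0, 0, 0, 10], [-0.229, 0.275, 0, 0, 0, 0, 10], [-0.248, 0.365, 0, 0, 0, 0, 10], [-0.25, 0.456, 0, 0, 0, 0, 10], [-0.235, 0.546, 0, 0, 0, 0, 10], [-0.203, 0.632, 0, 0, 0, 0, 10], [-0.156, 0.71, 0, 0, 0, 0, 10], [-0.094, 0.778, 0, 0, 0, 0, 10], [-0.021, 0.832, 0, 0, 0, 0, 10], [-0.021, 0.832, 0, 0, 0, 0, 10]]
[[0.082, 0.04, 0, 0, 0, 0, 10], [0.171, 0.063, 0, 0, 0, 0, 10], [0.262, 0.07, 0, 0, 0, 0, 10], [0.353, 0.058, 0, 0, 0, 0, 10], [0.44, 0.03, 0, 0, 0, 0, 10], [0.52, -0.014, 0, 0, 0, 0, 10], [0.59, -0.073, 0, 0, 0, 0, 10], [0.648, -0.144, 0, 0, 0, 0, 10], [0.692, -0.224, 0, 0, 0, 0, 10], [0.719, -0.312, 0, 0, 0, 0, 10], [0.729, -0.402, 0, 0, 0, 0, 10], [0.729, -0.402, 0, 0, 0, 0, 10]]
```

{"fn": "servo_tool", "kwargs": {
  "plan": [
    [-0.004,-0.094,0,0,0,0,10],
    [-0.026,-0.186,0,0,0,0,10],
    [-0.063,-0.272,0,0,0,0,10],
    [-0.117,-0.349,0,0,0,0,10],
    [-0.183,-0.415,0,0,0,0,10],
    [-0.26,-0.467,0,0,0,0,10],
    [-0.345,-0.504,0,0,0,0,10],
    [-0.435,-0.524,0,0,0,0,10],
    [-0.526,-0.526,0,0,0,0,10],
    [-0.616,-0.511,0,0,0,0,10],
    [-0.701,-0.48,0,0,0,0,10],
    [-0.701,-0.48,0,0,0,0,10]
  ]
}}

```text
time: 27.82
tool_pos: [0.5233, 0.1673, 0.1218]
ee_rot: [3.141, 0.004, -0.011]
wrist_force: [-2.0, 0.7, -0.3]
width: 0.0193
finger_force: 30.0
```

{"fn": "servo_tool", "kwargs": {
  "plan": [
    [-0.077,0.05,0,0,0,0,10],
    [-0.143,0.113,0,0,0,0,10],
    [-0.196,0.188,0,0,0,0,10],
    [-0.233,0.271,0,0,0,0,10],
    [-0.254,0.36,0,0,0,0,10],
    [-0.258,0.452,0,0,0,0,10],
    [-0.244,0.542,0,0,0,0,10],
    [-0.214,0.629,0,0,0,0,10],
    [-0.168,0.707,0,0,0,0,10],
    [-0.107,0.776,0,0,0,0,10],
    [-0.035,0.832,0,0,0,0,10],
    [-0.035,0.832,0,0,0,0,10]
  ]
}}

```text
time: 28.82
tool_pos: [0.5233, 0.0842, 0.1219]
ee_rot: [-3.139, -0.002, -0.013]
wrist_force: [5.9, 5.2, -4.6]
width: 0.0194
finger_force: 30.0
```

```bash
python3 st.py
```

```text
0.04812822617114797 -2.0850891577777215 [ 5.88386511  5.23737109 -4.64282493] 29.99899534857832 28.8167
```

{"fn": "servo_tool", "kwargs": {
  "plan": [
    [0.082,0.041,0,0,0,0,10],
    [0.17,0.066,0,0,0,0,10],
    [0.261,0.074,0,0,0,0,10],
    [0.352,0.064,0,0,0,0,10],
    [0.439,0.037,0,0,0,0,10],
    [0.52,-0.005,0,0,0,0,10],
    [0.591,-0.063,0,0,0,0,10],
    [0.65,-0.133,0,0,0,0,10],
    [0.695,-0.213,0,0,0,0,10],
    [0.724,-0.299,0,0,0,0,10],
    [0.736,-0.39,0,0,0,0,10],
    [0.736,-0.39,0,0,0,0,10]
  ]
}}

```text
time: 29.82
tool_pos: [0.5955, 0.1231, 0.1218]
ee_rot: [3.141, 0.001, -0.011]
wrist_force: [-3.1, -0.0, 0.8]
width: 0.0196
finger_force: 30.0
```

{"fn": "servo_tool", "kwargs": {
  "plan": [
    [-0.006,-0.091,0,0,0,0,10],
    [-0.029,-0.18,0,0,0,0,10],
    [-0.068,-0.263,0,0,0,0,10],
    [-0.122,-0.336,0,0,0,0,10],
    [-0.189,-0.398,0,0,0,0,10],
    [-0.267,-0.446,0,0,0,0,10],
    [-0.353,-0.479,0,0,0,0,10],
    [-0.443,-0.495,0,0,0,0,10],
    [-0.534,-0.493,0,0,0,0,10],
    [-0.624,-0.474,0,0,0,0,10],
    [-0.708,-0.438,0,0,0,0,10],
    [-0.708,-0.438,0,0,0,0,10]
  ]
}}

```text
time: 30.82
tool_pos: [0.5229, 0.1671, 0.1219]
ee_rot: [-3.141, 0.003, -0.011]
wrist_force: [-1.5, -1.2, -1.2]
width: 0.0196
finger_force: 30.0
```

{"fn": "servo_tool", "kwargs": {
  "plan": [
    [-0.076,0.051,0,0,0,0,10],
    [-0.141,0.116,0,0,0,0,10],
    [-0.192,0.191,0,0,0,0,10],
    [-0.229,0.275,0,0,0,0,10],
    [-0.248,0.365,0,0,0,0,10],
    [-0.25,0.456,0,0,0,0,10],
    [-0.235,0.546,0,0,0,0,10],
    [-0.203,0.632,0,0,0,0,10],
    [-0.156,0.71,0,0,0,0,10],
    [-0.094,0.778,0,0,0,0,10],
    [-0.021,0.832,0,0,0,0,10],
    [-0.021,0.832,0,0,0,0,10]
  ]
}}

```text
time: 31.82
tool_pos: [0.5236, 0.084, 0.1219]
ee_rot: [-3.139, -0.001, -0.013]
wrist_force: [4.8, 6.2, -4.2]
width: 0.0194
finger_force: 30.0
```

{"fn": "servo_tool", "kwargs": {
  "plan": [
    [0.082,0.04,0,0,0,0,10],
    [0.171,0.063,0,0,0,0,10],
    [0.262,0.07,0,0,0,0,10],
    [0.353,0.058,0,0,0,0,10],
    [0.44,0.03,0,0,0,0,10],
    [0.52,-0.014,0,0,0,0,10],
    [0.59,-0.073,0,0,0,0,10],
    [0.648,-0.144,0,0,0,0,10],
    [0.692,-0.224,0,0,0,0,10],
    [0.719,-0.312,0,0,0,0,10],
    [0.729,-0.402,0,0,0,0,10],
    [0.729,-0.402,0,0,0,0,10]
  ]
}}

```text
time: 32.82
tool_pos: [0.5956, 0.1245, 0.1218]
ee_rot: [-3.142, 0.001, -0.01]
wrist_force: [-2.9, 0.6, -0.2]
width: 0.0192
finger_force: 30.0
```

{"fn": "servo_tool", "kwargs": {
  "plan": [
    [0,0,0,0,0,0,10],
    [0,0,0,0,0,0,10],
    [0,0,0,0,0,0,10],
    [0,0,0,0,0,0,10]
  ]
}}

```text
time: 33.15
tool_pos: [0.5955, 0.1242, 0.1219]
ee_rot: [-3.14, 0.0, -0.011]
wrist_force: [-3.3, 2.7, -0.5]
width: 0.0197
finger_force: 30.0
```

```bash
python3 st.py
```

```text
0.048062955662864636 -0.022455257691452075 [-3.26376351  2.69325909 -0.5187146 ] 29.999930737540126 33.15
```

```bash
python3 - <<'E'
from h import *
im=robot.snapshot("side")[:,:,::-1][130:290,150:350]
cv2.imwrite("pics/z6.png",cv2.resize(im,None,fx=3.7,fy=3.7,interpolation=cv2.INTER_CUBIC))
E
python3 st.py
```

```text
0.04808087150395098 -0.02540772422956747 [-2.79207428  2.04673221 -0.79991663] 29.999932497739792 33.2
```

View pics/z6.png

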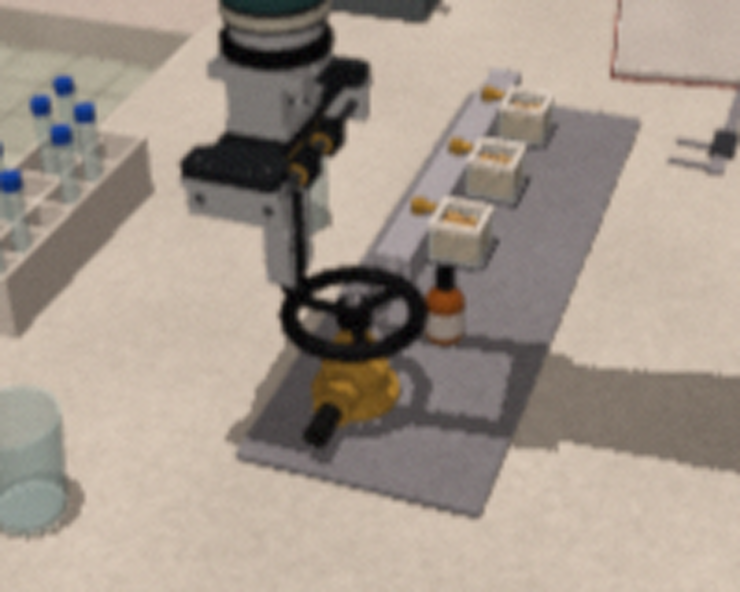

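The boxes stand in their row at about (460,230), (495,170) and (525,115). The vial at (445,315) is unmoved, and the handle is gripped at about (290,280) at the two-turn angle. Handing in.

```bash
python3 -c "
from bench import robot
print(robot.close_job())"
```

```text
the job is handed in; nothing more can be done
None
```

I handed the job in at 33.2 s; the hand-in call returned no verdict. All three boxes are square in their bays against the air bar, and the valve was closed to its stop, then opened two turns to about 12.55 rad (target 12.57). The handle is still gripped at 30 N, and nothing else in view had moved.

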